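Sort the barrel samplers by plunger

ROBOT

A 6-joint arm with a two-finger parallel gripper is mounted at the origin on the work surface. World frame = base frame: x ahead of the robot, y to its left, z up, the work surface at z = 0. Lengths are in m, angles in degrees, forces in N, time in s.
With the tool pointing down it reaches from about 0.4 to 0.825 m from the base axis. Payload 7 kg.
Tool frame: the origin (TCP) lies at the very end of the fingers, on their centre line; the grasp point (between the pads) lies 19 mm behind it; z points along the fingers, y is the line along which they close (so a half turn about z gives the same grasp; the last joint's range is limited). The gripper opens to 88 mm and grips with 3 to 60 N. Pads are 19 mm wide; open, the fingers measure 130 mm over their backs; the gripper's body (78 mm by 193 mm) begins 47 mm behind the grasp point.
Start: joints at [-52.706, 20.546, 0.682, 0, -70.136, -16.507], TCP at [0.24, -0.631, 0.227] pointing down, gripper open.
Joint ranges: [-176.03, 176.03], [-82.01, 121.73], [-58.28, 71.71], [-173.87, 95.51], [-174.79, -0.11], [-173.66, 173.66]. Speed limits (degrees/s): [136.94, 136.94, 172.46, 180, 180, 180].

INTERFACE

Orientations are given as [roll, pitch, yaw] about the fixed x, y, z axes, in that order (R = Rz(yaw) Ry(pitch) Rx(roll)).
In Python, from plant import ctrl, cams, workorder gives the robot as it stands.
- The arm moves only by the tool play_rows, never from a script. Its argument "motion" is a list of rows, each an object of numbers: "x", "y", "z": the shift along the tool's x, y, z normalised to -1 to 1, where 1 is 0.025 m; "rx", "ry", "rz": the turn, a rotation vector about the tool's x, y, z normalised to -1 to 1, where 1 is 4 degrees. A call has 1 to 20 rows; each row shifts and turns the commanded pose from where the row before left it, along the tool's axes as they then stand; what a row does not reach is not made up. A row lasts 1/8 s, in which the tool goes at most 62.5 mm and 10.7 degrees, less where a joint would pass 70% of its speed; a pose out of reach is approached as far as the arm can. A call with a number of a shift or a turn outside -1 to 1 is refused whole. A call with a gripper value outside its range is refused whole. "fingers" is the opening, from -1 (shut) to 1 (fully open), set as the call begins (left out, the last holds). The fingers move at their own pace and stop on an object; the grip force is fixed at half the most. Time passes only in rows, so rows that do not move let the fingers close. It gives the time, the measured TCP pose, the force, the opening and the grip force at its end, in the units of the state.
- ctrl.get_obs(): the state, without advancing time (a new reading comes with each control period).
- cams.snapshot(name): name is "side" or "top" or "wrist"; returns the picture (420x560x3 uint8, blue, green, red); there is no depth.
- cams.get_calibration(name): a dict with "vertical_fov" (degrees; the focal length in pixels is half the picture's height over the tangent of half this angle, whatever the lens; pixels are square), "cx", "cy" (the principal point, pixels), "position" and "rotation" of the camera in the world. Camera axes: x right, y up, looking along -z (the intrinsics and any distortion apply to the point x, -y, -z); pixel columns grow to the right and rows downward; lengths in m; the calibration is good to about 2 mm. The wrist camera is an equidistant fisheye: a pixel r from the principal point sees the ray r / f radians off the axis. A picture is of the moment at which its call begins: read the wrist's pose just before it. get_calibration takes no time and is no camera call; for the wrist camera it gives the pose at the moment of the call.
- workorder.close_job(): hands the job in; it is judged then, once.
The state is a dict: "clock": time; "joint_pos": joint angles; "qvel": joint speeds; "tau": joint torques, N m; "tool_pos": TCP position; "orientation": TCP orientation; "force": force on the tool from outside, world axes, zero at the start; "moment": the same for the moment, N m; "opening": finger opening in m; "gripper_force": force on a finger pad.
Only numpy, scipy, OpenCV 4.12 (cv2) and the standard library are available. Lean on these libraries where they do the work, as an engineer would, in place of code of your own. Each camera call takes 0.05 s, during which the arm holds its last target. There are 200 camera calls.

TASK

Sort the four wine samplers by their plungers. Lay the two full ones, plunger pulled out, level in the oak cradles (the big one in the wide cradle, the small one in the narrow cradle, barrel resting in both Vs about midway between its collars) and lay the two empty ones, plunger pushed in, flat and lengthwise in the steel dishes, one in each dish, whichever you like. Do not push the plungers of the full ones in.

Things in the scene. Friction and masses are not known exactly. Their poses are not given: they have to be found in the camera images.
- big_sampler_full: Loose syringe (sizes in mm): white barrel, diameter 32, length 110 incl. black hexagonal collars (8 long, 36 across flats) it lies on; axis 18 up. Black nozzle 15 long; steel plunger with black 24 disc, pulled out, disc face 51-68 past the barrel; stiff, about 8 N. About 180 g. Origin: barrel centre on its axis; x to the nozzle, z up; nozzle roughly away from the robot at first.
- small_sampler_full: Loose syringe (sizes in mm): white barrel, diameter 22, length 96 incl. black hexagonal collars (8 long, 26 across flats) it lies on; axis 13 up. Black nozzle 15 long; steel plunger with black 16.5 disc, pulled out, disc face 51-68 past the barrel; stiff, about 8 N. About 100 g. Origin: barrel centre on its axis; x to the nozzle, z up; nozzle roughly away from the robot at first.
- big_sampler_empty: Loose syringe (sizes in mm): white barrel, diameter 32, length 110 incl. black hexagonal collars (8 long, 36 across flats) it lies on; axis 18 up. Black nozzle 15 long; steel plunger with black 24 disc, fully in, immovable, disc face 13 past the barrel. About 100 g. Origin: barrel centre on its axis; x to the nozzle, z up; nozzle roughly away from the robot at first.
- small_sampler_empty: Loose syringe (sizes in mm): white barrel, diameter 22, length 96 incl. black hexagonal collars (8 long, 26 across flats) it lies on; axis 13 up. Black nozzle 15 long; steel plunger with black 16.5 disc, fully in, immovable, disc face 13 past the barrel. About 50 g. Origin: barrel centre on its axis; x to the nozzle, z up; nozzle roughly away from the robot at first.
- wide_cradle: The wide cradle, fixed: dark oak board 84 x 80 x 8 mm with two lighter V saddles (45-degree flanks), each 10 mm thick along x, 40 mm clear gap between them. V 60 mm wide at its top, 42 mm up; apex 12 mm up. Origin: centre of the underside, on the table; x along the V, z up. The seated 32 mm barrel's axis is 34.6 mm up; either way round.
- narrow_cradle: The narrow cradle, fixed: dark oak board 72 x 52 x 8 mm with two lighter V saddles (45-degree flanks), each 10 mm thick along x, 36 mm clear gap between them. V 36 mm wide at its top, 32 mm up; apex 14 mm up. Origin: centre of the underside, on the table; x along the V, z up. The seated 22 mm barrel's axis is 29.6 mm up; either way round.
- dish_a: Fixed open dish of sheet steel, 170 x 105 mm outside, 22 mm high, walls and floor 4 mm thick; one of two alike. Origin: centre of the underside, on the table; x along its length, z up. It holds one empty sampler lying lengthwise.
- dish_b: Fixed open dish of sheet steel, 170 x 105 mm outside, 22 mm high, walls and floor 4 mm thick; one of two alike. Origin: centre of the underside, on the table; x along its length, z up. It holds one empty sampler lying lengthwise.
- big_plunger_full (a joint): How far the plunger of the big full sampler is pulled out, m: 0 fully in, 0.060 fully out; 0.038 to 0.055 at the start. Below 0.030 counts as pushed in.
- small_plunger_full (a joint): The same for the small full sampler.
Not all that is in view belongs to the job. What is shaped like the small_sampler_full but orange or turquoise is not meant.

How it is judged (in metres and radians):
At the end, for the whole second after the job is handed in: All at rest: full samplers seated in their cradles (big: wide, small: narrow), centre within 18 mm along, 8 mm across, 5 mm in height, 0.17 rad of the V, level to 0.1 rad; empty ones flat (0.1 rad) on the dish floors, one in each, centre within 35 mm lengthwise, 40 mm across (x of big_sampler_full in the frame of wide_cradle between -0.018 and 0.018 m and y of big_sampler_full in the frame of wide_cradle between -0.008 and 0.008 m and z of big_sampler_full in the frame of wide_cradle between 0.0296 and 0.0396 m and angle between the x axis of big_sampler_full and the x axis of wide_cradle, either way round below 0.17 rad and angle between big_sampler_full's own x axis and vertical between 1.4708 and 1.6708 rad and linear speed of each of big_sampler_full, small_sampler_full below 0.03 m/s and angular speed of each of big_sampler_full, small_sampler_full below 0.3 rad/s and x of small_sampler_full in the frame of narrow_cradle between -0.018 and 0.018 m and y of small_sampler_full in the frame of narrow_cradle between -0.008 and 0.008 m and z of small_sampler_full in the frame of narrow_cradle between 0.0246 and 0.0346 m and angle between the x axis of small_sampler_full and the x axis of narrow_cradle, either way round below 0.17 rad and angle between small_sampler_full's own x axis and vertical between 1.4708 and 1.6708 rad and (((x of big_sampler_empty in the frame of dish_a between -0.035 and 0.035 m and y of big_sampler_empty in the frame of dish_a between -0.04 and 0.04 m and z of big_sampler_empty in the frame of dish_a below 0.029 m and angle between big_sampler_empty's own x axis and vertical between 1.4708 and 1.6708 rad and linear speed of big_sampler_empty below 0.03 m/s and angular speed of big_sampler_empty below 0.3 rad/s) and (x of small_sampler_empty in the frame of dish_b between -0.035 and 0.035 m and y of small_sampler_empty in the frame of dish_b between -0.04 and 0.04 m and z of small_sampler_empty in the frame of dish_b below 0.024 m and angle between small_sampler_empty's own x axis and vertical between 1.4708 and 1.6708 rad and linear speed of small_sampler_empty below 0.03 m/s and angular speed of small_sampler_empty below 0.3 rad/s)) or ((x of big_sampler_empty in the frame of dish_b between -0.035 and 0.035 m and y of big_sampler_empty in the frame of dish_b between -0.04 and 0.04 m and z of big_sampler_empty in the frame of dish_b below 0.029 m and angle between big_sampler_empty's own x axis and vertical between 1.4708 and 1.6708 rad and linear speed of big_sampler_empty below 0.03 m/s and angular speed of big_sampler_empty below 0.3 rad/s) and (x of small_sampler_empty in the frame of dish_a between -0.035 and 0.035 m and y of small_sampler_empty in the frame of dish_a between -0.04 and 0.04 m and z of small_sampler_empty in the frame of dish_a below 0.024 m and angle between small_sampler_empty's own x axis and vertical between 1.4708 and 1.6708 rad and linear speed of small_sampler_empty below 0.03 m/s and angular speed of small_sampler_empty below 0.3 rad/s)))); the robot touches nothing.
It fails at once if the plunger of the big full sampler is pushed in below 30 mm (value of joint big_plunger_full below 0.03 m).
It fails at once if the plunger of the small full sampler is pushed in below 30 mm (value of joint small_plunger_full below 0.03 m).
It also fails if it takes over 102 s, if anything falls off the work surface, if the arm or the gripper's body presses on something with over 40 N, if the wrist force passes 120 N, or if a joint passes its speed limit or range.

## Working session

There is one attempt and no reset: what is moved stays moved. The work goes in short steps, Python scripts to look and compute and a tool call to move; the robot and the scene stay as the last step left them, time stands still between calls to the robot, and variables do not carry over. Pictures are saved under pics/ and viewed, at most 14 in all, crops included, and the job is handed in when it is done.

Besides the shell and the picture viewer there is one more tool, called after "Emit:" as name([rows], argument=value, ...), one row to a line, values as JSON. play_rows: Moves the arm, as the interface text tells. Its arguments: {"type":"object","properties":{"motion":{"type":"array"},"fingers":{"type":"number"}},"required":["motion"]}

```bash
mkdir -p pics; ls
python3 - <<'E'
from plant import ctrl,cams,workorder
import cv2
print(ctrl.get_obs())
for n in ("top","side"):
    print(n,cams.get_calibration(n)); cv2.imwrite(f"pics/{n}0.png",cams.snapshot(n))
E
```

```text
pics
{'clock': 0.0, 'joint_pos': array([-5.27059511e+01,  2.05917773e+01,  6.35300514e-01, -1.93597002e-02,
       -7.01348412e+01, -1.65065396e+01]), 'qvel': array([-0.02082763,  0.01804236, -0.03168692, -0.15734238, -0.0576168 ,
       -0.0643992 ]), 'tau': array([ 3.57929571e-05, -5.82723141e+01,  2.93050486e+01,  6.99697629e+00,
        6.91996000e-03, -1.69544633e-04]), 'tool_pos': array([ 0.23936568, -0.63063267,  0.2256328 ]), 'orientation': array([ 1.79907274e+02, -8.49876194e-03, -1.59219077e+02]), 'force': array([-0.82825135, -0.61755027, -0.52957471]), 'moment': array([ 0.02186804,  0.00864135, -0.01659958]), 'gripper_force': 0.0, 'opening': 0.08734710743665852}
top {'vertical_fov': 57.34564135321633, 'cx': 274.70819178023913, 'cy': 211.40398860237994, 'position': array([ 0.4421664 , -0.02967573,  1.11491878]), 'rotation': array([  3.75326298,  -1.24578769, -88.706734  ])}
side {'vertical_fov': 48.5271116241266, 'cx': 282.05888220715684, 'cy': 205.11959089579148, 'position': array([-0.01413933,  0.70380646,  0.81416437]), 'rotation': array([  50.44638698,    0.46319102, -145.40921048])}
```

View pics/top0.png

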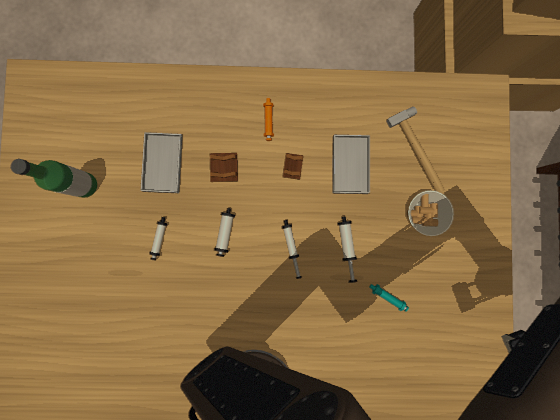

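View pics/side0.png

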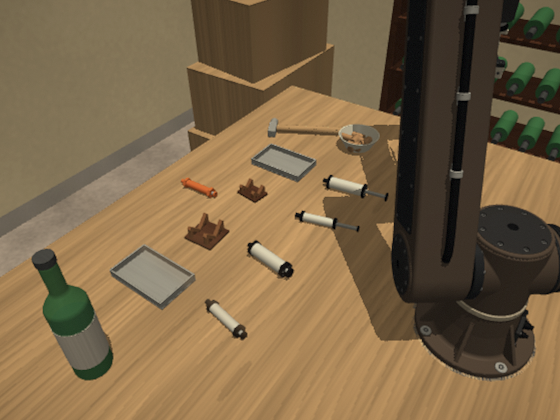

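Top view: samplers at (159,238) and (225,232) have short plungers, so they are the small and big empty ones. Those at (291,247) and (347,247) have long steel rods, so they are the small and big full ones. The wide cradle is at (224,167), the narrow one at (293,166), and the dishes at (162,163) and (351,164). The orange (268,119) and turquoise (389,297) pieces are decoys.

```bash
cat > h.py <<'E'
import numpy as np, cv2
from scipy.spatial.transform import Rotation as Ro
from plant import ctrl,cams,workorder
def ray(n,uv,cal=None):
    c=cal or cams.get_calibration(n)
    f=210/np.tan(np.radians(c['vertical_fov']/2))
    a=np.atleast_2d(np.array(uv,float))-[c['cx'],c['cy']]
    if n=='wrist':
        r=np.linalg.norm(a,axis=1)+1e-9; t=r/f
        d=np.c_[a[:,0]/r*np.sin(t),-a[:,1]/r*np.sin(t),-np.cos(t)]
    else: d=np.c_[a[:,0]/f,-a[:,1]/f,-np.ones(len(a))]
    return c['position'], Ro.from_euler('xyz',c['rotation'],degrees=True).apply(d)
def onplane(n,uv,z,cal=None):
    p,d=ray(n,uv,cal); return p+d*((z-p[2])/d[:,2])[:,None]
def axis(pts):
    """min-area rectangle of points in mm -> centre m, long-axis angle deg, sizes mm"""
    (c,s,a)=cv2.minAreaRect((pts[:,:2]*1000).astype(np.float32))
    if s[0]<s[1]: a+=90; s=s[::-1]
    return np.array(c)/1000,(a+90)%180-90,s
def to(x,y,z,yaw):
    """shift (tool axes, mm) and turn rz (deg) from the present pose, tool down"""
    o=ctrl.get_obs(); r,p,w=o['orientation']; R=Ro.from_euler('xyz',[r,p,w],degrees=True)
    d=np.array([x,y,z])-o['tool_pos']
    T=Ro.from_euler('xyz',[180,0,yaw],degrees=True)
    print('t',round(o['clock'],2),'tool',o['tool_pos'].round(4),o['orientation'].round(1),'shift(mm)',(R.inv().apply(d)*1000).round(1),
      'in final frame',(T.inv().apply(d)*1000).round(1),'turn',(R.inv()*T).as_rotvec(degrees=True).round(1))
E
python3 - <<'E'
from h import *
for n in ('top','side'):
    im=cv2.imread(f'pics/{n}0.png'); hsv=cv2.cvtColor(im,cv2.COLOR_BGR2HSV)
    m=((hsv[...,1]<75)&(hsv[...,2]>105)).astype(np.uint8)*255
    cs,_=cv2.findContours(m,0,cv2.CHAIN_APPROX_NONE)
    for c in cs:
        A=cv2.contourArea(c); u=c[:,0].mean(0)
        if A<60: continue
        if n=='top' and not(100<u[0]<400 and 100<u[1]<290): continue
        if n=='side' and not(140<u[0]<380 and 140<u[1]<350): continue
        for z in (0.013,0.018,.022):
            q=axis(onplane(n,c[:,0],z)); print(n,u.round(),A,z,q[0].round(4),round(q[1],1),np.round(q[2],0))
im=cv2.imread('pics/top0.png')
cv2.imwrite('pics/c1.png',cv2.resize(im[110:290,130:380],None,fx=3.2,fy=3.2,interpolation=cv2.INTER_CUBIC)[:, :800])
E
```

```text
top [290. 241.] 175.0 0.013 [ 0.4311 -0.0974] 14.5 [80. 21.]
top [290. 241.] 175.0 0.018 [ 0.4312 -0.0971] 14.5 [80. 21.]
top [290. 241.] 175.0 0.022 [ 0.4312 -0.0968] 14.5 [80. 21.]
top [158. 238.] 172.0 0.013 [0.4297 0.279 ] -12.2 [80. 21.]
top [158. 238.] 172.0 0.018 [0.4298 0.2776] -12.2 [80. 20.]
top [158. 238.] 172.0 0.022 [0.4298 0.2764] -12.2 [79. 20.]
top [347. 240.] 304.5 0.013 [ 0.436  -0.2605] 9.0 [96. 31.]
top [347. 240.] 304.5 0.018 [ 0.436  -0.2595] 9.0 [95. 31.]
top [347. 240.] 304.5 0.022 [ 0.436  -0.2586] 9.0 [95. 31.]
top [224. 232.] 313.5 0.013 [0.453  0.0917] -9.0 [94. 31.]
top [224. 232.] 313.5 0.018 [0.4529 0.0911] -9.0 [94. 30.]
top [224. 232.] 313.5 0.022 [0.4529 0.0907] -9.0 [94. 30.]
top [351. 170.] 1941.5 0.013 [ 0.6606 -0.2728] 0.7 [169. 103.]
top [351. 170.] 1941.5 0.018 [ 0.6597 -0.2717] 0.7 [168. 102.]
top [351. 170.] 1941.5 0.022 [ 0.6589 -0.2708] 0.7 [168. 102.]
top [157. 157.] 1735.0 0.013 [0.6502 0.2812] -1.1 [170. 105.]
top [157. 157.] 1735.0 0.018 [0.6492 0.2798] -1.1 [170. 105.]
top [157. 157.] 1735.0 0.022 [0.6485 0.2787] -1.1 [169. 104.]
side 
[... 410 characters left out ...]
] -9.8 [102.  35.]
side [267. 256.] 382.0 0.018 [0.4626 0.0898] -9.8 [101.  35.]
side [267. 256.] 382.0 0.022 [0.4602 0.0929] -9.8 [101.  35.]
side [317. 219.] 183.5 0.013 [ 0.4347 -0.0978] 14.6 [81. 29.]
side [317. 219.] 183.5 0.018 [ 0.4319 -0.0928] 14.6 [81. 29.]
side [317. 219.] 183.5 0.022 [ 0.4297 -0.0888] 14.6 [81. 29.]
side [345. 184.] 245.5 0.013 [ 0.447  -0.2668] 8.3 [97. 42.]
side [345. 184.] 245.5 0.018 [ 0.4441 -0.2608] 8.3 [97. 42.]
side [345. 184.] 245.5 0.022 [ 0.4418 -0.2559] 8.3 [96. 42.]
side [290. 160.] 734.0 0.013 [ 0.6572 -0.277 ] 0.3 [155. 106.]
side [290. 160.] 734.0 0.018 [ 0.653  -0.2709] 0.3 [154. 105.]
side [290. 160.] 734.0 0.022 [ 0.6496 -0.266 ] 0.3 [153. 105.]
```

View pics/c1.png

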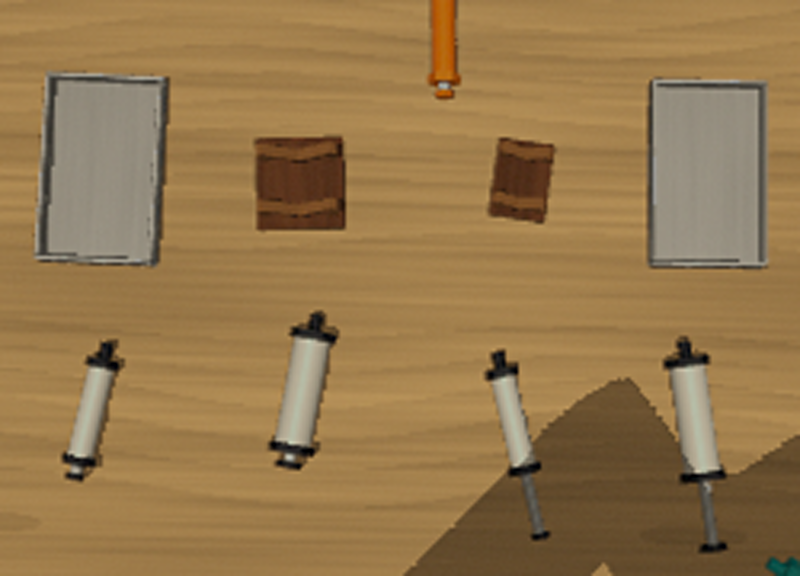

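The crop confirms which sampler is which: the two on the left have short stubs (empty) and the two on the right have long rods (full). Next I'll measure the cradles.

Run:
```python
from h import *
im=cv2.imread('pics/top0.png'); hsv=cv2.cvtColor(im,cv2.COLOR_BGR2HSV)
print(hsv[175,224],hsv[155,224],hsv[166,293],hsv[166,255],im[150,162])
for (x0,x1) in ((205,242),(280,308)):
    m=np.zeros(im.shape[:2],np.uint8); m[145:190,x0:x1]=(hsv[145:190,x0:x1,2]<105)*255
    m=cv2.morphologyEx(m,cv2.MORPH_CLOSE,np.ones((9,9)))
    c=max(cv2.findContours(m,0,cv2.CHAIN_APPROX_NONE)[0],key=cv2.contourArea)
    q=onplane('top',c[:,0],.006); print(axis(q),c[:,0].min(0),c[:,0].max(0))
# dish outlines
for (x0,x1) in ((135,190),(325,375)):
    m=np.zeros(im.shape[:2],np.uint8); m[125:200,x0:x1]=(hsv[125:200,x0:x1,1]<75)*255
    m=cv2.morphologyEx(m,cv2.MORPH_CLOSE,np.ones((9,9)))
    c=max(cv2.findContours(m,0,cv2.CHAIN_APPROX_NONE)[0],key=cv2.contourArea)
    print('dish',axis(onplane('top',c[:,0],.02)))
to(.436,-.26,.15,-180+9)
```

```text
[ 14 184 122] [ 12 183  82] [ 10 167  84] [ 17 136 154] [128 142 149]
(array([0.64133203, 0.09975754]), 1.6608587503433228, (82.40802001953125, 78.48796081542969)) [210 153] [237 181]
(array([ 0.64974915, -0.10059996]), -6.026161193847656, (72.79080963134766, 51.78351974487305)) [283 153] [302 179]
dish (array([0.64827954, 0.27678281]), -1.0474929809570312, (170.39639282226562, 109.20321655273438))
dish (array([ 0.65810229, -0.26983832]), 0.721931517124176, (170.40374755859375, 105.16903686523438))
t 0.1 tool [ 0.2394 -0.6307  0.2257] [ 179.9   -0.  -159.2] shift(mm) [-315.3  276.7   76.1] in final frame [-252.2  335.3   75.7] turn [ 0.1 -0.  11.8]
```

Emit:
play_rows([
  {"z": 1,"rz": 1},
  {"z": 1,"rz": 1},
  {"z": 1,"rz": 0.95},
  {"x": -0.72,"y": 0.958},
  {"x": -0.72,"y": 0.958},
  {"x": -0.72,"y": 0.958},
  {"x": -0.72,"y": 0.958},
  {"x": -0.72,"y": 0.958},
  {"x": -0.72,"y": 0.958},
  {"x": -0.72,"y": 0.958},
  {"x": -0.72,"y": 0.958},
  {"x": -0.72,"y": 0.958},
  {"x": -0.72,"y": 0.958},
  {"x": -0.72,"y": 0.958},
  {"x": -0.72,"y": 0.958},
  {"x": -0.72,"y": 0.958},
  {"x": -0.72,"y": 0.958},
  {},
], fingers=1)

```text
$.motion[0]: bad value
```

Emit:
play_rows([
  {"x": 0,"y": 0,"z": 1,"rx": 0,"ry": 0,"rz": 1},
], fingers=1)

```text
clock: 0.22
tool_pos: [0.24, -0.632, 0.2029]
orientation: [-179.8, 0.0, -163.3]
force: [0.4, 0.1, -0.7]
opening: 0.0877
gripper_force: 0.0
```

Emit:
play_rows([
  {"x": 0,"y": 0,"z": 1,"rx": 0,"ry": 0,"rz": 1},
  {"x": 0,"y": 0,"z": 1,"rx": 0,"ry": 0,"rz": 0.95},
  {"x": -0.72,"y": 0.958,"z": 0,"rx": 0,"ry": 0,"rz": 0},
  {"x": -0.72,"y": 0.958,"z": 0,"rx": 0,"ry": 0,"rz": 0},
  {"x": -0.72,"y": 0.958,"z": 0,"rx": 0,"ry": 0,"rz": 0},
  {"x": -0.72,"y": 0.958,"z": 0,"rx": 0,"ry": 0,"rz": 0},
  {"x": -0.72,"y": 0.958,"z": 0,"rx": 0,"ry": 0,"rz": 0},
  {"x": -0.72,"y": 0.958,"z": 0,"rx": 0,"ry": 0,"rz": 0},
  {"x": -0.72,"y": 0.958,"z": 0,"rx": 0,"ry": 0,"rz": 0},
  {"x": -0.72,"y": 0.958,"z": 0,"rx": 0,"ry": 0,"rz": 0},
  {"x": -0.72,"y": 0.958,"z": 0,"rx": 0,"ry": 0,"rz": 0},
  {"x": -0.72,"y": 0.958,"z": 0,"rx": 0,"ry": 0,"rz": 0},
  {"x": -0.72,"y": 0.958,"z": 0,"rx": 0,"ry": 0,"rz": 0},
  {"x": -0.72,"y": 0.958,"z": 0,"rx": 0,"ry": 0,"rz": 0},
  {"x": -0.72,"y": 0.958,"z": 0,"rx": 0,"ry": 0,"rz": 0},
  {"x": -0.72,"y": 0.958,"z": 0,"rx": 0,"ry": 0,"rz": 0},
  {"x": 0,"y": 0,"z": 0,"rx": 0,"ry": 0,"rz": 0},
  {"x": 0,"y": 0,"z": 0,"rx": 0,"ry": 0,"rz": 0},
])

```text
clock: 2.48
tool_pos: [0.4358, -0.2605, 0.1514]
orientation: [180.0, -0.0, -171.0]
force: [0.2, 0.2, 0.0]
opening: 0.088
gripper_force: 0.0
```

Run:
```python
from h import *
to(.436,-.26,.15,-171)
c=cams.get_calibration('wrist'); print(c); im=cams.snapshot('wrist'); cv2.imwrite('pics/w1.png',im)
```

```text
t 2.48 tool [ 0.4358 -0.2605  0.1514] [ 180.   -0. -171.] shift(mm) [-0.2  0.5  1.4] in final frame [-0.2  0.5  1.4] turn [ 0. -0.  0.]
{'vertical_fov': 65.70646984690485, 'cx': 278.69572024837953, 'cy': 208.21111723616056, 'position': array([ 0.3588683 , -0.27249397,  0.30889437]), 'rotation': array([-1.67197779e+01,  4.10290648e-03,  9.90464068e+01])}
```

View pics/w1.png

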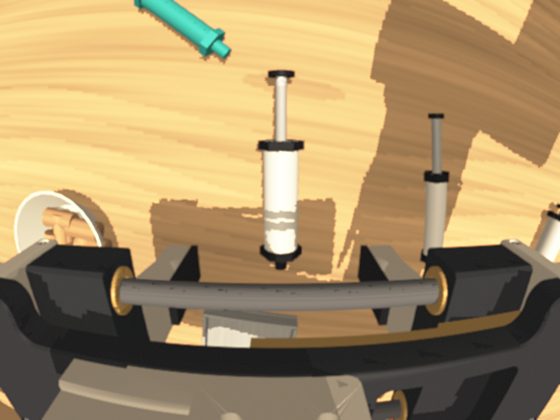

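The wrist view shows the big full sampler (collars at (281,146) and (281,253), disc at (281,74)) centred between the fingers. Checking its centre from this view before going down.

Run:
```python
from h import *
q=onplane('wrist',[(281,146),(281,253),(281,74)],.022); print(q.round(4), q[:2].mean(0),np.linalg.norm(q[0]-q[1]),np.linalg.norm(q[0]-q[2]))
```

```text
[[ 0.387  -0.2662  0.022 ]
 [ 0.4882 -0.25    0.022 ]
 [ 0.324  -0.2762  0.022 ]] [ 0.43759905 -0.25808249  0.022     ] 0.10249165979324204 0.0637910076929264
```

Emit:
play_rows([
  {"x": -0.05,"y": 0.05,"z": 0.98,"rx": 0,"ry": 0,"rz": 0},
  {"x": 0,"y": 0,"z": 0.98,"rx": 0,"ry": 0,"rz": 0},
  {"x": 0,"y": 0,"z": 0.98,"rx": 0,"ry": 0,"rz": 0},
  {"x": 0,"y": 0,"z": 0.98,"rx": 0,"ry": 0,"rz": 0},
  {"x": 0,"y": 0,"z": 0.98,"rx": 0,"ry": 0,"rz": 0},
  {"x": 0,"y": 0,"z": 0.5,"rx": 0,"ry": 0,"rz": 0},
  {"x": 0,"y": 0,"z": 0.44,"rx": 0,"ry": 0,"rz": 0},
  {"x": 0,"y": 0,"z": 0,"rx": 0,"ry": 0,"rz": 0},
  {"x": 0,"y": 0,"z": 0,"rx": 0,"ry": 0,"rz": 0},
])

```text
clock: 3.65
tool_pos: [0.4376, -0.2592, 0.0062]
orientation: [-180.0, 0.1, -171.0]
force: [-0.7, -0.1, -0.2]
opening: 0.0875
gripper_force: 0.0
```

Emit:
play_rows([
  {"x": 0,"y": 0,"z": 0,"rx": 0,"ry": 0,"rz": 0},
  {"x": 0,"y": 0,"z": 0,"rx": 0,"ry": 0,"rz": 0},
  {"x": 0,"y": 0,"z": 0,"rx": 0,"ry": 0,"rz": 0},
  {"x": 0,"y": 0,"z": 0,"rx": 0,"ry": 0,"rz": 0},
  {"x": 0,"y": 0,"z": 0,"rx": 0,"ry": 0,"rz": 0},
  {"x": 0,"y": 0,"z": 0,"rx": 0,"ry": 0,"rz": 0},
], fingers=-1)

```text
clock: 4.4
tool_pos: [0.4371, -0.2591, 0.0055]
orientation: [180.0, -0.0, -171.0]
force: [-0.1, -0.7, 0.5]
opening: 0.0334
gripper_force: 0.0
```

Emit:
play_rows([
  {"x": 0,"y": 0,"z": 0,"rx": 0,"ry": 0,"rz": 0},
  {"x": 0,"y": 0,"z": 0,"rx": 0,"ry": 0,"rz": 0},
  {"x": 0,"y": 0,"z": -0.3,"rx": 0,"ry": 0,"rz": 0},
  {"x": 0,"y": 0,"z": -0.7,"rx": 0,"ry": 0,"rz": 0},
  {"x": 0,"y": 0,"z": -1,"rx": 0,"ry": 0,"rz": 0.4},
  {"x": 0,"y": 0,"z": -1,"rx": 0,"ry": 0,"rz": 0.7},
  {"x": 0,"y": 0,"z": -1,"rx": 0,"ry": 0,"rz": 0.73},
  {"x": 0,"y": 0,"z": 0,"rx": 0,"ry": 0,"rz": 0},
])

```text
clock: 5.4
tool_pos: [0.4383, -0.2593, 0.1076]
orientation: [-179.9, 0.2, -178.3]
force: [1.1, 0.1, -3.1]
opening: 0.0314
gripper_force: 30.0
```

Run:
```python
from h import *
to(.6415,.0998,.1066,-178.3); print(ctrl.get_obs()['opening'])
```

```text
t 5.4 tool [ 0.4383 -0.2593  0.1076] [-179.9    0.2 -178.3] shift(mm) [-213.6  353.1    1.5] in final frame [-213.8  353.     1. ] turn [-0.1  0.2 -0. ]
0.03139173905215825
```

Emit:
play_rows([
  {"x": -0.285,"y": 0.47,"z": 0,"rx": 0,"ry": 0,"rz": 0},
  {"x": -0.57,"y": 0.941,"z": 0,"rx": 0,"ry": 0,"rz": 0},
  {"x": -0.57,"y": 0.941,"z": 0,"rx": 0,"ry": 0,"rz": 0},
  {"x": -0.57,"y": 0.941,"z": 0,"rx": 0,"ry": 0,"rz": 0},
  {"x": -0.57,"y": 0.941,"z": 0,"rx": 0,"ry": 0,"rz": 0},
  {"x": -0.57,"y": 0.941,"z": 0,"rx": 0,"ry": 0,"rz": 0},
  {"x": -0.57,"y": 0.941,"z": 0,"rx": 0,"ry": 0,"rz": 0},
  {"x": -0.57,"y": 0.941,"z": 0,"rx": 0,"ry": 0,"rz": 0},
  {"x": -0.57,"y": 0.941,"z": 0,"rx": 0,"ry": 0,"rz": 0},
  {"x": -0.57,"y": 0.941,"z": 0,"rx": 0,"ry": 0,"rz": 0},
  {"x": -0.57,"y": 0.941,"z": 0,"rx": 0,"ry": 0,"rz": 0},
  {"x": -0.57,"y": 0.941,"z": 0,"rx": 0,"ry": 0,"rz": 0},
  {"x": -0.57,"y": 0.941,"z": 0,"rx": 0,"ry": 0,"rz": 0},
  {"x": -0.57,"y": 0.941,"z": 0,"rx": 0,"ry": 0,"rz": 0},
  {"x": -0.57,"y": 0.941,"z": 0,"rx": 0,"ry": 0,"rz": 0},
  {"x": -0.285,"y": 0.47,"z": 0,"rx": 0,"ry": 0,"rz": 0},
  {"x": 0,"y": 0,"z": 0,"rx": 0,"ry": 0,"rz": 0},
  {"x": 0,"y": 0,"z": 0,"rx": 0,"ry": 0,"rz": 0},
])

```text
clock: 7.65
tool_pos: [0.64, 0.0994, 0.1054]
orientation: [-180.0, -0.0, -178.4]
force: [0.4, -0.2, -2.2]
opening: 0.0311
gripper_force: 30.0
```

Run:
```python
from h import *
to(.6415,.0998,.0245,-178.3)
c=cams.get_calibration('wrist'); print(c); im=cams.snapshot('wrist'); cv2.imwrite('pics/w2.png',im)
```

```text
t 7.65 tool [0.64   0.0994 0.1054] [-180.    -0.  -178.4] shift(mm) [-1.6  0.4 80.9] in final frame [-1.5  0.4 80.9] turn [-0.  -0.  -0.1]
{'vertical_fov': 65.70646984690485, 'cx': 278.69572024837953, 'cy': 208.21111723616056, 'position': array([0.56216461, 0.09733135, 0.26292366]), 'rotation': array([-1.67068141e+01,  1.48045226e-02,  9.16770689e+01])}
```

View pics/w2.png

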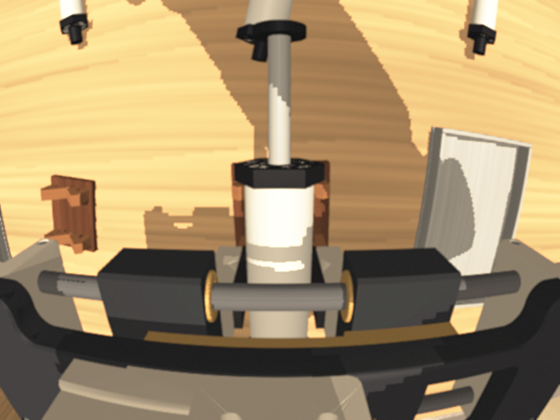

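Wrist view: the big full sampler is held level above the wide cradle, with board edges at columns 233–328 and the barrel at 247–312, so it is centred. The big empty's nozzle (258,50) sits just below the disc at (272,30). I'll shift about 5 mm forward for clearance, go partway down and check from the top.

Emit:
play_rows([
  {"x": -0.27,"y": 0,"z": 0.5,"rx": 0,"ry": 0,"rz": 0},
  {"x": 0,"y": 0,"z": 0.7,"rx": 0,"ry": 0,"rz": 0},
  {"x": 0,"y": 0,"z": 0.4,"rx": 0,"ry": 0,"rz": 0},
  {"x": 0,"y": 0,"z": 0,"rx": 0,"ry": 0,"rz": 0},
])

```text
clock: 8.2
tool_pos: [0.6463, 0.0996, 0.0638]
orientation: [-179.9, -0.2, -178.3]
force: [1.2, 0.8, -2.1]
opening: 0.0314
gripper_force: 30.0
```

Run:
```python
from h import *
to(.6465,.0998,.024,-178.3)
im=cams.snapshot('side'); cv2.imwrite('pics/s2.png',cv2.resize(im[170:300,150:330],None,fx=4.4,fy=4.4,interpolation=cv2.INTER_CUBIC))
```

```text
t 8.2 tool [0.6463 0.0996 0.0638] [-179.9   -0.2 -178.3] shift(mm) [-0.3  0.3 39.8] in final frame [-0.2  0.2 39.8] turn [-0.1 -0.2 -0. ]
```

View pics/s2.png

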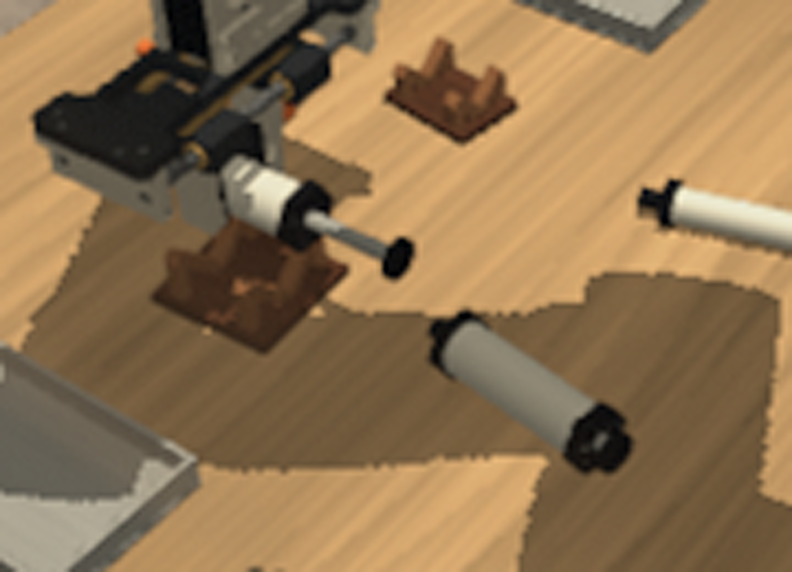

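Run:
```python
from h import *
print(onplane('side',[(240.5,228.4)],.0763),onplane('side',[(249.3,248.4)],.018))
im=cv2.imread('pics/top0.png'); s=lambda x,y:(130+x/3.2,110+y/3.2)
print(onplane('top',[s(317,313)],.02), onplane('top',[s(712,547)],.02))
```

```text
[[0.53012013 0.09696679 0.0763    ]] [[0.51083825 0.09320091 0.018     ]]
[[0.52166886 0.07856961 0.02      ]] [[ 0.32219055 -0.27700031  0.02      ]]
```

Disc face at x≈0.530 and nozzle tip at x≈0.522, so it clears. Lowering.

Emit:
play_rows([
  {"x": 0,"y": 0,"z": 0.5,"rx": 0,"ry": 0,"rz": 0},
  {"x": 0,"y": 0,"z": 0.5,"rx": 0,"ry": 0,"rz": 0},
  {"x": 0,"y": 0,"z": 0.3,"rx": 0,"ry": 0,"rz": 0},
  {"x": 0,"y": 0,"z": 0.2,"rx": 0,"ry": 0,"rz": 0},
  {"x": 0,"y": 0,"z": 0.1,"rx": 0,"ry": 0,"rz": 0},
  {"x": 0,"y": 0,"z": 0,"rx": 0,"ry": 0,"rz": 0},
  {"x": 0,"y": 0,"z": 0,"rx": 0,"ry": 0,"rz": 0},
])

```text
clock: 9.12
tool_pos: [0.6475, 0.1001, 0.0259]
orientation: [180.0, 0.0, -178.3]
force: [-0.1, -0.2, -1.3]
opening: 0.0314
gripper_force: 30.0
```

Emit:
play_rows([
  {"x": 0,"y": 0,"z": 0.1,"rx": 0,"ry": 0,"rz": 0},
  {"x": 0,"y": 0,"z": 0.03,"rx": 0,"ry": 0,"rz": 0},
  {"x": 0,"y": 0,"z": 0,"rx": 0,"ry": 0,"rz": 0},
  {"x": 0,"y": 0,"z": 0,"rx": 0,"ry": 0,"rz": 0},
])

```text
clock: 9.62
tool_pos: [0.6477, 0.1005, 0.023]
orientation: [180.0, 0.1, -178.3]
force: [-2.6, 1.6, 6.5]
opening: 0.0314
gripper_force: 30.0
```

Emit:
play_rows([
  {"x": 0,"y": 0,"z": 0,"rx": 0,"ry": 0,"rz": 0},
  {"x": 0,"y": 0,"z": 0,"rx": 0,"ry": 0,"rz": 0},
  {"x": 0,"y": 0,"z": 0,"rx": 0,"ry": 0,"rz": 0},
  {"x": 0,"y": 0,"z": 0,"rx": 0,"ry": 0,"rz": 0},
  {"x": 0,"y": 0,"z": -0.5,"rx": 0,"ry": 0,"rz": 0},
  {"x": 0,"y": 0,"z": -1,"rx": 0,"ry": 0,"rz": 0},
  {"x": 0,"y": 0,"z": -1,"rx": 0,"ry": 0,"rz": 0},
  {"x": 0,"y": 0,"z": -1,"rx": 0,"ry": 0,"rz": 0},
  {"x": 0,"y": 0,"z": -1,"rx": 0,"ry": 0,"rz": 0},
  {"x": 0,"y": 0,"z": -0.3,"rx": 0,"ry": 0,"rz": 0},
  {"x": 0,"y": 0,"z": 0,"rx": 0,"ry": 0,"rz": 0},
], fingers=0.5)

```text
clock: 11.0
tool_pos: [0.6474, 0.1002, 0.143]
orientation: [180.0, 0.1, -178.3]
force: [0.1, -0.1, 0.0]
opening: 0.0657
gripper_force: 0.0
```

Run:
```python
from h import *
print(ctrl.get_obs()['opening'])
to(.431,-.097,.12,-180+14.5)
c=cams.get_calibration('wrist'); print(c); im=cams.snapshot('wrist'); cv2.imwrite('pics/w3.png',im)
```

```text
0.06570903037740228
t 11.0 tool [0.6474 0.1002 0.143 ] [ 1.800e+02  1.000e-01 -1.783e+02] shift(mm) [ 222.  -190.8   22.6] in final frame [ 258.8 -136.7   23. ] turn [  0.    0.1 -12.8]
{'vertical_fov': 65.70646984690485, 'cx': 278.69572024837953, 'cy': 208.21111723616056, 'position': array([0.5692397 , 0.09796086, 0.30037626]), 'rotation': array([-1.68099985e+01, -3.22979601e-02,  9.16932500e+01])}
```

View pics/w3.png

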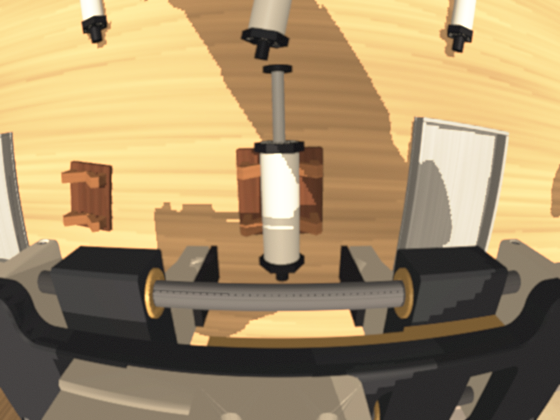

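The big full sampler is seated in the wide cradle (barrel at (280,200), disc clear of the nozzle at (262,50)). Next is the small full.

Emit:
play_rows([
  {"x": 0,"y": 0,"z": 0,"rx": 0,"ry": 0,"rz": -0.8},
  {"x": 0,"y": 0,"z": 0,"rx": 0,"ry": 0,"rz": -0.8},
  {"x": 0,"y": 0,"z": 0,"rx": 0,"ry": 0,"rz": -0.8},
  {"x": 0,"y": 0,"z": 0,"rx": 0,"ry": 0,"rz": -0.8},
  {"x": 0.941,"y": -0.497,"z": 0.084,"rx": 0,"ry": 0,"rz": 0},
  {"x": 0.941,"y": -0.497,"z": 0.084,"rx": 0,"ry": 0,"rz": 0},
  {"x": 0.941,"y": -0.497,"z": 0.084,"rx": 0,"ry": 0,"rz": 0},
  {"x": 0.941,"y": -0.497,"z": 0.084,"rx": 0,"ry": 0,"rz": 0},
  {"x": 0.941,"y": -0.497,"z": 0.084,"rx": 0,"ry": 0,"rz": 0},
  {"x": 0.941,"y": -0.497,"z": 0.084,"rx": 0,"ry": 0,"rz": 0},
  {"x": 0.941,"y": -0.497,"z": 0.084,"rx": 0,"ry": 0,"rz": 0},
  {"x": 0.941,"y": -0.497,"z": 0.084,"rx": 0,"ry": 0,"rz": 0},
  {"x": 0.941,"y": -0.497,"z": 0.084,"rx": 0,"ry": 0,"rz": 0},
  {"x": 0.941,"y": -0.497,"z": 0.084,"rx": 0,"ry": 0,"rz": 0},
  {"x": 0.941,"y": -0.497,"z": 0.084,"rx": 0,"ry": 0,"rz": 0},
  {"x": 0,"y": 0,"z": 0,"rx": 0,"ry": 0,"rz": 0},
  {"x": 0,"y": 0,"z": 0,"rx": 0,"ry": 0,"rz": 0},
])

```text
clock: 13.18
tool_pos: [0.431, -0.0972, 0.1194]
orientation: [-180.0, 0.0, -165.6]
force: [0.2, -0.4, 0.0]
opening: 0.0659
gripper_force: 0.0
```

```bash
cat > wb.py <<'E'
from h import *
def barrel(z,lo=120):
    """white barrel below the gripper, from the wrist picture: centre, axis"""
    c=cams.get_calibration('wrist'); im=cams.snapshot('wrist'); h=cv2.cvtColor(im,cv2.COLOR_BGR2HSV)
    m=((h[...,1]<60)&(h[...,2]>lo)).astype(np.uint8)*255; m[:60]=0; m[268:]=0; m[:,:225]=0; m[:,335:]=0
    m=cv2.morphologyEx(m,cv2.MORPH_OPEN,np.ones((9,9))); m=cv2.morphologyEx(m,cv2.MORPH_CLOSE,np.ones((15,15)))
    for k in cv2.findContours(m,0,cv2.CHAIN_APPROX_NONE)[0]:
        if cv2.contourArea(k)>300: print('px',cv2.boundingRect(k),axis(onplane('wrist',k[:,0],z,c)))
    return im
E
python3 - <<'E'
from wb import *
to(.431,-.097,.005,-165.5)
barrel(.016); to(.431,-.097,.005,-165.5)
E
```

```text
t 13.18 tool [ 0.431  -0.0972  0.1194] [-180.     0.  -165.6] shift(mm) [ -0.    0.2 114.4] in final frame [-1.000e-01  2.000e-01  1.144e+02] turn [-0.   0.  -0.1]
px (268, 84, 25, 172) (array([ 0.40272693, -0.10304462]), 13.979333877563477, (145.10467529296875, 19.941835403442383))
t 13.22 tool [ 0.4312 -0.097   0.1194] [-180.     0.  -165.5] shift(mm) [3.000e-01 1.000e-01 1.144e+02] in final frame [  0.2   0.  114.4] turn [-0.  0. -0.]
```

Emit:
play_rows([
  {"x": -0.05,"y": 0,"z": 1,"rx": 0,"ry": 0,"rz": 0},
  {"x": 0,"y": 0,"z": 1,"rx": 0,"ry": 0,"rz": 0},
  {"x": 0,"y": 0,"z": 1,"rx": 0,"ry": 0,"rz": 0},
  {"x": 0,"y": 0,"z": 1,"rx": 0,"ry": 0,"rz": 0},
  {"x": 0,"y": 0,"z": 0.4,"rx": 0,"ry": 0,"rz": 0},
  {"x": 0,"y": 0,"z": 0.16,"rx": 0,"ry": 0,"rz": 0},
  {"x": 0,"y": 0,"z": 0,"rx": 0,"ry": 0,"rz": 0},
  {"x": 0,"y": 0,"z": 0,"rx": 0,"ry": 0,"rz": 0},
])

```text
clock: 14.22
tool_pos: [0.4326, -0.0965, 0.0059]
orientation: [-180.0, 0.1, -165.5]
force: [0.2, 0.2, 0.3]
opening: 0.0659
gripper_force: 0.0
```

Emit:
play_rows([
  {"x": 0,"y": 0,"z": 0,"rx": 0,"ry": 0,"rz": 0},
  {"x": 0,"y": 0,"z": 0,"rx": 0,"ry": 0,"rz": 0},
  {"x": 0,"y": 0,"z": 0,"rx": 0,"ry": 0,"rz": 0},
  {"x": 0,"y": 0,"z": 0,"rx": 0,"ry": 0,"rz": 0},
  {"x": 0,"y": 0,"z": 0,"rx": 0,"ry": 0,"rz": 0},
  {"x": 0,"y": 0,"z": 0,"rx": 0,"ry": 0,"rz": 0},
  {"x": 0,"y": 0,"z": 0,"rx": 0,"ry": 0,"rz": 0},
], fingers=-1)

```text
clock: 15.1
tool_pos: [0.432, -0.0966, 0.0052]
orientation: [180.0, 0.0, -165.5]
force: [0.5, 0.8, 0.5]
opening: 0.0213
gripper_force: 30.0
```

Emit:
play_rows([
  {"x": 0,"y": 0,"z": -0.3,"rx": 0,"ry": 0,"rz": 0},
  {"x": 0,"y": 0,"z": -0.7,"rx": 0,"ry": 0,"rz": 0},
  {"x": 0,"y": 0,"z": -1,"rx": 0,"ry": 0,"rz": 0.4},
  {"x": 0,"y": 0,"z": -1,"rx": 0,"ry": 0,"rz": 0.8},
  {"x": 0,"y": 0,"z": -1,"rx": 0,"ry": 0,"rz": 1},
  {"x": 0,"y": 0,"z": 0,"rx": 0,"ry": 0,"rz": 1},
  {"x": 0,"y": 0,"z": 0,"rx": 0,"ry": 0,"rz": 1},
  {"x": 0,"y": 0,"z": 0,"rx": 0,"ry": 0,"rz": 0.93},
  {"x": 0,"y": 0,"z": 0,"rx": 0,"ry": 0,"rz": 0},
  {"x": 0,"y": 0,"z": 0,"rx": 0,"ry": 0,"rz": 0},
])

```text
clock: 16.35
tool_pos: [0.4319, -0.0966, 0.1054]
orientation: [180.0, 0.0, 174.0]
force: [-0.3, -1.1, -0.7]
opening: 0.0207
gripper_force: 30.0
```

Run:
```python
from h import *
to(.6498,-.1006,.1052,174)
```

```text
t 16.35 tool [ 0.4319 -0.0966  0.1054] [180.   0. 174.] shift(mm) [-2.171e+02  1.880e+01  2.000e-01] in final frame [-2.171e+02  1.880e+01  2.000e-01] turn [0. 0. 0.]
```

Emit:
play_rows([
  {"x": -0.434,"y": 0.038,"z": 0,"rx": 0,"ry": 0,"rz": 0},
  {"x": -0.868,"y": 0.075,"z": 0,"rx": 0,"ry": 0,"rz": 0},
  {"x": -0.868,"y": 0.075,"z": 0,"rx": 0,"ry": 0,"rz": 0},
  {"x": -0.868,"y": 0.075,"z": 0,"rx": 0,"ry": 0,"rz": 0},
  {"x": -0.868,"y": 0.075,"z": 0,"rx": 0,"ry": 0,"rz": 0},
  {"x": -0.868,"y": 0.075,"z": 0,"rx": 0,"ry": 0,"rz": 0},
  {"x": -0.868,"y": 0.075,"z": 0,"rx": 0,"ry": 0,"rz": 0},
  {"x": -0.868,"y": 0.075,"z": 0,"rx": 0,"ry": 0,"rz": 0},
  {"x": -0.868,"y": 0.075,"z": 0,"rx": 0,"ry": 0,"rz": 0},
  {"x": -0.868,"y": 0.075,"z": 0,"rx": 0,"ry": 0,"rz": 0},
  {"x": -0.434,"y": 0.038,"z": 0,"rx": 0,"ry": 0,"rz": 0},
  {"x": 0,"y": 0,"z": 0,"rx": 0,"ry": 0,"rz": 0},
  {"x": 0,"y": 0,"z": 0,"rx": 0,"ry": 0,"rz": 0},
])

```text
clock: 17.98
tool_pos: [0.6491, -0.1009, 0.105]
orientation: [180.0, -0.0, 173.9]
force: [-0.1, -0.3, -0.1]
opening: 0.021
gripper_force: 30.0
```

Run:
```python
from h import *
to(.6498,-.1006,.0218,174)
im=cams.snapshot('wrist'); cv2.imwrite('pics/w4.png',im)
```

```text
t 17.98 tool [ 0.6491 -0.1009  0.105 ] [180.   -0.  173.9] shift(mm) [-0.7  0.3 83.2] in final frame [-0.7  0.4 83.2] turn [ 0.  -0.  -0.1]
```

View pics/w4.png

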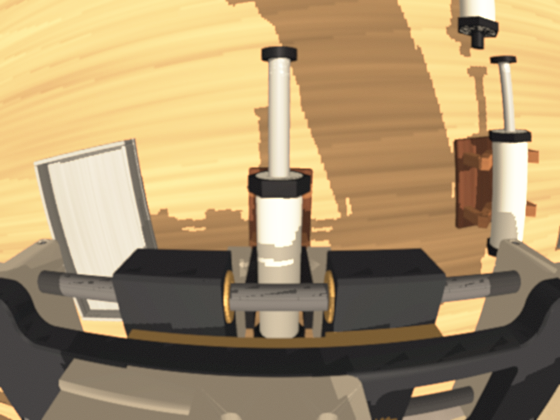

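The small full sampler is aligned over the narrow cradle (board edges at columns 249–312, barrel centred at 279). Lowering.

Emit:
play_rows([
  {"x": -0.03,"y": 0,"z": 0.6,"rx": 0,"ry": 0,"rz": 0},
  {"x": 0,"y": 0,"z": 0.8,"rx": 0,"ry": 0,"rz": 0},
  {"x": 0,"y": 0,"z": 0.8,"rx": 0,"ry": 0,"rz": 0},
  {"x": 0,"y": 0,"z": 0.5,"rx": 0,"ry": 0,"rz": 0},
  {"x": 0,"y": 0,"z": 0.3,"rx": 0,"ry": 0,"rz": 0},
  {"x": 0,"y": 0,"z": 0.2,"rx": 0,"ry": 0,"rz": 0},
  {"x": 0,"y": 0,"z": 0.1,"rx": 0,"ry": 0,"rz": 0},
  {"x": 0,"y": 0,"z": 0,"rx": 0,"ry": 0,"rz": 0},
  {"x": 0,"y": 0,"z": 0,"rx": 0,"ry": 0,"rz": 0},
])

```text
clock: 19.15
tool_pos: [0.6508, -0.1009, 0.0231]
orientation: [180.0, 0.0, 174.0]
force: [-0.1, 0.5, -1.4]
opening: 0.0212
gripper_force: 30.0
```

Emit:
play_rows([
  {"x": 0,"y": 0,"z": 0.05,"rx": 0,"ry": 0,"rz": 0},
  {"x": 0,"y": 0,"z": 0,"rx": 0,"ry": 0,"rz": 0},
  {"x": 0,"y": 0,"z": 0,"rx": 0,"ry": 0,"rz": 0},
])

```text
clock: 19.52
tool_pos: [0.651, -0.1008, 0.0221]
orientation: [180.0, 0.1, 174.0]
force: [-0.7, 1.4, 5.3]
opening: 0.0212
gripper_force: 30.0
```

Emit:
play_rows([
  {"x": 0,"y": 0,"z": 0,"rx": 0,"ry": 0,"rz": 0},
  {"x": 0,"y": 0,"z": 0,"rx": 0,"ry": 0,"rz": 0},
  {"x": 0,"y": 0,"z": 0,"rx": 0,"ry": 0,"rz": 0},
  {"x": 0,"y": 0,"z": 0,"rx": 0,"ry": 0,"rz": 0},
  {"x": 0,"y": 0,"z": -0.5,"rx": 0,"ry": 0,"rz": 0},
  {"x": 0,"y": 0,"z": -1,"rx": 0,"ry": 0,"rz": 0},
  {"x": 0,"y": 0,"z": -1,"rx": 0,"ry": 0,"rz": 0},
  {"x": 0,"y": 0,"z": -1,"rx": 0,"ry": 0,"rz": 0},
  {"x": 0,"y": 0,"z": -1,"rx": 0,"ry": 0,"rz": 0},
  {"x": 0,"y": 0,"z": -0.3,"rx": 0,"ry": 0,"rz": 0},
  {"x": 0,"y": 0,"z": 0,"rx": 0,"ry": 0,"rz": 0},
], fingers=0.5)

```text
clock: 20.9
tool_pos: [0.6507, -0.1009, 0.1421]
orientation: [180.0, 0.1, 173.9]
force: [0.2, -0.3, -0.1]
opening: 0.0656
gripper_force: 0.0
```

Run:
```python
from h import *
to(.453,.0911,.14,171)
im=cams.snapshot('wrist'); cv2.imwrite('pics/w5.png',im)
```

```text
t 20.9 tool [ 0.6507 -0.1009  0.1421] [1.800e+02 1.000e-01 1.739e+02] shift(mm) [216.9 170.    2. ] in final frame [225.3 158.7   2.1] turn [0.  0.1 2.9]
```

View pics/w5.png

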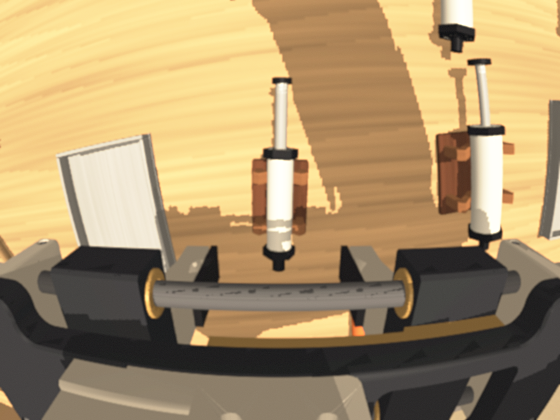

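The small full sampler is seated too: barrel in both Vs (280,200), rod still out at (282,80). Next is the big empty.

Emit:
play_rows([
  {"x": 0,"y": 0,"z": 0,"rx": 0,"ry": 0,"rz": 0.73},
  {"x": 0.9,"y": 0.635,"z": 0,"rx": 0,"ry": 0,"rz": 0},
  {"x": 0.9,"y": 0.635,"z": 0,"rx": 0,"ry": 0,"rz": 0},
  {"x": 0.9,"y": 0.635,"z": 0,"rx": 0,"ry": 0,"rz": 0},
  {"x": 0.9,"y": 0.635,"z": 0,"rx": 0,"ry": 0,"rz": 0},
  {"x": 0.9,"y": 0.635,"z": 0,"rx": 0,"ry": 0,"rz": 0},
  {"x": 0.9,"y": 0.635,"z": 0,"rx": 0,"ry": 0,"rz": 0},
  {"x": 0.9,"y": 0.635,"z": 0,"rx": 0,"ry": 0,"rz": 0},
  {"x": 0.9,"y": 0.635,"z": 0,"rx": 0,"ry": 0,"rz": 0},
  {"x": 0.9,"y": 0.635,"z": 0,"rx": 0,"ry": 0,"rz": 0},
  {"x": 0.9,"y": 0.635,"z": 0,"rx": 0,"ry": 0,"rz": 0},
  {"x": 0,"y": 0,"z": 0,"rx": 0,"ry": 0,"rz": 0},
  {"x": 0,"y": 0,"z": 0,"rx": 0,"ry": 0,"rz": 0},
])

```text
clock: 22.58
tool_pos: [0.453, 0.0909, 0.141]
orientation: [-180.0, -0.0, 171.1]
force: [0.6, -0.1, -0.1]
opening: 0.0658
gripper_force: 0.0
```

Run:
```python
from wb import *
barrel(.02); to(.453,.0911,.005,171)
```

```text
px (263, 151, 35, 106) (array([0.4567037 , 0.09154654]), -8.943359375, (98.35359954833984, 29.72005271911621))
t 22.62 tool [0.4532 0.0907 0.1411] [-180.   -0.  171.] shift(mm) [1.000e-01 4.000e-01 1.361e+02] in final frame [  0.2   0.3 136.1] turn [-0. -0.  0.]
```

Emit:
play_rows([
  {"x": -0.04,"y": 0.02,"z": 1,"rx": 0,"ry": 0,"rz": 0},
  {"x": 0,"y": 0,"z": 1,"rx": 0,"ry": 0,"rz": 0},
  {"x": 0,"y": 0,"z": 1,"rx": 0,"ry": 0,"rz": 0},
  {"x": 0,"y": 0,"z": 1,"rx": 0,"ry": 0,"rz": 0},
  {"x": 0,"y": 0,"z": 0.8,"rx": 0,"ry": 0,"rz": 0},
  {"x": 0,"y": 0,"z": 0.44,"rx": 0,"ry": 0,"rz": 0},
  {"x": 0,"y": 0,"z": 0.2,"rx": 0,"ry": 0,"rz": 0},
  {"x": 0,"y": 0,"z": 0,"rx": 0,"ry": 0,"rz": 0},
  {"x": 0,"y": 0,"z": 0,"rx": 0,"ry": 0,"rz": 0},
])

```text
clock: 23.75
tool_pos: [0.4546, 0.0916, 0.0061]
orientation: [180.0, 0.1, 171.0]
force: [0.1, -0.1, 0.5]
opening: 0.0656
gripper_force: 0.0
```

Emit:
play_rows([
  {"x": 0,"y": 0,"z": 0,"rx": 0,"ry": 0,"rz": 0},
  {"x": 0,"y": 0,"z": 0,"rx": 0,"ry": 0,"rz": 0},
  {"x": 0,"y": 0,"z": 0,"rx": 0,"ry": 0,"rz": 0},
  {"x": 0,"y": 0,"z": 0,"rx": 0,"ry": 0,"rz": 0},
  {"x": 0,"y": 0,"z": 0,"rx": 0,"ry": 0,"rz": 0},
  {"x": 0,"y": 0,"z": 0,"rx": 0,"ry": 0,"rz": 0},
], fingers=-1)

```text
clock: 24.5
tool_pos: [0.4542, 0.0914, 0.0055]
orientation: [180.0, 0.0, 171.0]
force: [-0.3, -0.2, 1.7]
opening: 0.0312
gripper_force: 30.0
```

Emit:
play_rows([
  {"x": 0.1,"y": 0,"z": -0.15,"rx": 0,"ry": 0,"rz": 0},
  {"x": 0.4,"y": 0,"z": -0.2,"rx": 0,"ry": 0,"rz": 0},
  {"x": 0,"y": 0,"z": -0.7,"rx": 0,"ry": 0,"rz": 0},
  {"x": 0,"y": 0,"z": -1,"rx": 0,"ry": 0,"rz": 0},
  {"x": 0,"y": 0,"z": -1,"rx": 0,"ry": 0,"rz": 0},
  {"x": 0,"y": 0,"z": -1,"rx": 0,"ry": 0,"rz": 0},
  {"x": 0,"y": 0,"z": -0.6,"rx": 0,"ry": 0,"rz": -0.7},
  {"x": 0,"y": 0,"z": 0,"rx": 0,"ry": 0,"rz": -0.9},
  {"x": 0,"y": 0,"z": 0,"rx": 0,"ry": 0,"rz": -0.8},
  {"x": 0,"y": 0,"z": 0,"rx": 0,"ry": 0,"rz": 0},
  {"x": 0,"y": 0,"z": 0,"rx": 0,"ry": 0,"rz": 0},
])

```text
clock: 25.88
tool_pos: [0.4414, 0.0932, 0.1218]
orientation: [180.0, -0.0, -179.4]
force: [-0.8, -0.7, -0.4]
opening: 0.0313
gripper_force: 30.0
```

Run:
```python
from h import *
to(.658,-.27,.12,-179.3)
```

```text
t 25.88 tool [0.4414 0.0932 0.1218] [ 180.    -0.  -179.4] shift(mm) [-213.1 -365.3    1.7] in final frame [-212.2 -365.9    1.8] turn [ 0.  -0.  -0.1]
```

Emit:
play_rows([
  {"x": -0.266,"y": -0.457,"z": 0,"rx": 0,"ry": 0,"rz": 0},
  {"x": -0.531,"y": -0.914,"z": 0,"rx": 0,"ry": 0,"rz": 0},
  {"x": -0.531,"y": -0.914,"z": 0,"rx": 0,"ry": 0,"rz": 0},
  {"x": -0.531,"y": -0.914,"z": 0,"rx": 0,"ry": 0,"rz": 0},
  {"x": -0.531,"y": -0.914,"z": 0,"rx": 0,"ry": 0,"rz": 0},
  {"x": -0.531,"y": -0.914,"z": 0,"rx": 0,"ry": 0,"rz": 0},
  {"x": -0.531,"y": -0.914,"z": 0,"rx": 0,"ry": 0,"rz": 0},
  {"x": -0.531,"y": -0.914,"z": 0,"rx": 0,"ry": 0,"rz": 0},
  {"x": -0.531,"y": -0.914,"z": 0,"rx": 0,"ry": 0,"rz": 0},
  {"x": -0.531,"y": -0.914,"z": 0,"rx": 0,"ry": 0,"rz": 0},
  {"x": -0.531,"y": -0.914,"z": 0,"rx": 0,"ry": 0,"rz": 0},
  {"x": -0.531,"y": -0.914,"z": 0,"rx": 0,"ry": 0,"rz": 0},
  {"x": -0.531,"y": -0.914,"z": 0,"rx": 0,"ry": 0,"rz": 0},
  {"x": -0.531,"y": -0.914,"z": 0,"rx": 0,"ry": 0,"rz": 0},
  {"x": -0.531,"y": -0.914,"z": 0,"rx": 0,"ry": 0,"rz": 0},
  {"x": -0.531,"y": -0.914,"z": 0,"rx": 0,"ry": 0,"rz": 0},
  {"x": -0.266,"y": -0.457,"z": 0,"rx": 0,"ry": 0,"rz": 0},
  {"x": 0,"y": 0,"z": 0,"rx": 0,"ry": 0,"rz": 0},
  {"x": 0,"y": 0,"z": 0,"rx": 0,"ry": 0,"rz": 0},
])

```text
clock: 28.25
tool_pos: [0.6577, -0.2696, 0.1215]
orientation: [180.0, -0.0, -179.4]
force: [0.2, -0.1, -1.5]
opening: 0.0311
gripper_force: 30.0
```

Run:
```python
from h import *
to(.658,-.27,.011,-179.3)
im=cams.snapshot('wrist'); cv2.imwrite('pics/w6.png',im)
```

```text
t 28.25 tool [ 0.6577 -0.2696  0.1215] [ 180.    -0.  -179.4] shift(mm) [ -0.4  -0.4 110.5] in final frame [ -0.3  -0.4 110.5] turn [ 0.  -0.  -0.1]
```

View pics/w6.png

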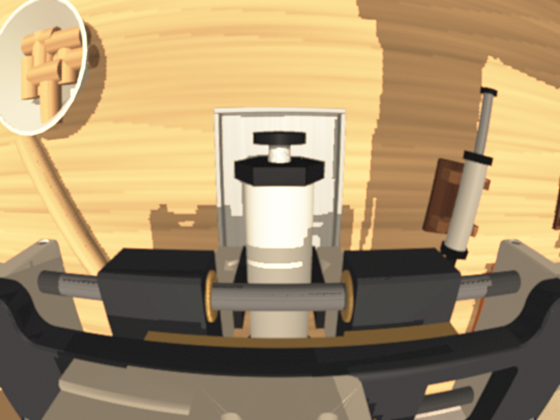

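The big empty sampler is centred over the right-hand dish (walls at columns 217 and 343, barrel centred at 279). Lowering.

Emit:
play_rows([
  {"x": 0,"y": 0,"z": 0.8,"rx": 0,"ry": 0,"rz": 0},
  {"x": 0,"y": 0,"z": 0.9,"rx": 0,"ry": 0,"rz": 0},
  {"x": 0,"y": 0,"z": 0.9,"rx": 0,"ry": 0,"rz": 0},
  {"x": 0,"y": 0,"z": 0.8,"rx": 0,"ry": 0,"rz": 0},
  {"x": 0,"y": 0,"z": 0.5,"rx": 0,"ry": 0,"rz": 0},
  {"x": 0,"y": 0,"z": 0.3,"rx": 0,"ry": 0,"rz": 0},
  {"x": 0,"y": 0,"z": 0.2,"rx": 0,"ry": 0,"rz": 0},
  {"x": 0,"y": 0,"z": 0.03,"rx": 0,"ry": 0,"rz": 0},
  {"x": 0,"y": 0,"z": 0,"rx": 0,"ry": 0,"rz": 0},
  {"x": 0,"y": 0,"z": 0,"rx": 0,"ry": 0,"rz": 0},
])

```text
clock: 29.55
tool_pos: [0.6585, -0.2701, 0.0115]
orientation: [-180.0, 0.0, -179.4]
force: [0.4, 0.3, -0.3]
opening: 0.0311
gripper_force: 30.0
```

Emit:
play_rows([
  {"x": 0,"y": 0,"z": 0,"rx": 0,"ry": 0,"rz": 0},
  {"x": 0,"y": 0,"z": 0,"rx": 0,"ry": 0,"rz": 0},
  {"x": 0,"y": 0,"z": 0,"rx": 0,"ry": 0,"rz": 0},
  {"x": 0,"y": 0,"z": 0,"rx": 0,"ry": 0,"rz": 0},
  {"x": 0,"y": 0,"z": -0.4,"rx": 0,"ry": 0,"rz": 0},
  {"x": 0,"y": 0,"z": -0.8,"rx": 0,"ry": 0,"rz": 0},
  {"x": 0,"y": 0,"z": -1,"rx": 0,"ry": 0,"rz": 0},
  {"x": 0,"y": 0,"z": -1,"rx": 0,"ry": 0,"rz": 0},
  {"x": 0,"y": 0,"z": -1,"rx": 0,"ry": 0,"rz": 0},
  {"x": 0,"y": 0,"z": -1,"rx": 0,"ry": 0,"rz": 0},
  {"x": 0,"y": 0,"z": 0,"rx": 0,"ry": 0,"rz": 0},
  {"x": 0,"y": 0,"z": 0,"rx": 0,"ry": 0,"rz": 0},
], fingers=0.1)

```text
clock: 31.05
tool_pos: [0.6581, -0.2699, 0.1418]
orientation: [180.0, 0.1, -179.4]
force: [0.0, 0.7, -0.0]
opening: 0.0484
gripper_force: 0.0
```

Run:
```python
from wb import *
cv2.imwrite('pics/w7.png',barrel(.022)); to(.431,.278,.14,168)
```

```text
px (225, 107, 109, 161) (array([ 0.64874719, -0.27064871]), 0.49757885932922363, (147.86993408203125, 94.92922973632812))
t 31.1 tool [ 0.6578 -0.2699  0.141 ] [ 180.    -0.  -179.4] shift(mm) [220.9 550.3   1.2] in final frame [335.8 488.8   1. ] turn [ 0.  -0.  12.6]
```

Emit:
play_rows([
  {"x": 0,"y": 0,"z": 0,"rx": 0,"ry": 0,"rz": 0.79},
  {"x": 0,"y": 0,"z": 0,"rx": 0,"ry": 0,"rz": 0.79},
  {"x": 0,"y": 0,"z": 0,"rx": 0,"ry": 0,"rz": 0.79},
  {"x": 0,"y": 0,"z": 0,"rx": 0,"ry": 0,"rz": 0.79},
  {"x": 0.672,"y": 0.978,"z": 0,"rx": 0,"ry": 0,"rz": 0},
  {"x": 0.672,"y": 0.978,"z": 0,"rx": 0,"ry": 0,"rz": 0},
  {"x": 0.672,"y": 0.978,"z": 0,"rx": 0,"ry": 0,"rz": 0},
  {"x": 0.672,"y": 0.978,"z": 0,"rx": 0,"ry": 0,"rz": 0},
  {"x": 0.672,"y": 0.978,"z": 0,"rx": 0,"ry": 0,"rz": 0},
  {"x": 0.672,"y": 0.978,"z": 0,"rx": 0,"ry": 0,"rz": 0},
  {"x": 0.672,"y": 0.978,"z": 0,"rx": 0,"ry": 0,"rz": 0},
  {"x": 0.672,"y": 0.978,"z": 0,"rx": 0,"ry": 0,"rz": 0},
  {"x": 0.672,"y": 0.978,"z": 0,"rx": 0,"ry": 0,"rz": 0},
  {"x": 0.672,"y": 0.978,"z": 0,"rx": 0,"ry": 0,"rz": 0},
], fingers=0.5)

```text
clock: 32.85
tool_pos: [0.5439, 0.0048, 0.1404]
orientation: [-180.0, -0.1, 168.0]
force: [0.7, -0.4, 1.1]
opening: 0.0662
gripper_force: 0.0
```

Emit:
play_rows([
  {"x": 0.672,"y": 0.978,"z": 0,"rx": 0,"ry": 0,"rz": 0},
  {"x": 0.672,"y": 0.978,"z": 0,"rx": 0,"ry": 0,"rz": 0},
  {"x": 0.672,"y": 0.978,"z": 0,"rx": 0,"ry": 0,"rz": 0},
  {"x": 0.672,"y": 0.978,"z": 0,"rx": 0,"ry": 0,"rz": 0},
  {"x": 0.672,"y": 0.978,"z": 0,"rx": 0,"ry": 0,"rz": 0},
  {"x": 0.672,"y": 0.978,"z": 0,"rx": 0,"ry": 0,"rz": 0},
  {"x": 0.672,"y": 0.978,"z": 0,"rx": 0,"ry": 0,"rz": 0},
  {"x": 0.672,"y": 0.978,"z": 0,"rx": 0,"ry": 0,"rz": 0},
  {"x": 0.672,"y": 0.978,"z": 0,"rx": 0,"ry": 0,"rz": 0},
  {"x": 0.672,"y": 0.978,"z": 0,"rx": 0,"ry": 0,"rz": 0},
  {"x": 0,"y": 0,"z": 0,"rx": 0,"ry": 0,"rz": 0},
  {"x": 0,"y": 0,"z": 0,"rx": 0,"ry": 0,"rz": 0},
])

```text
clock: 34.35
tool_pos: [0.431, 0.2778, 0.1405]
orientation: [-179.9, -0.0, 168.0]
force: [0.9, 0.4, -0.6]
opening: 0.0657
gripper_force: 0.0
```

Run:
```python
from wb import *
barrel(.015); to(.431,.278,.005,168)
```

```text
px (269, 157, 23, 88) (array([0.43263239, 0.27901047]), -11.366889953613281, (82.1256103515625, 19.447656631469727))
t 34.4 tool [0.4312 0.2776 0.1406] [-179.9   -0.   168. ] shift(mm) [  0.2   0.5 135.6] in final frame [  0.3   0.4 135.6] turn [-0.1 -0.  -0. ]
```

Emit:
play_rows([
  {"x": -0.02,"y": -0.02,"z": 1,"rx": 0,"ry": 0,"rz": 0},
  {"x": 0,"y": 0,"z": 1,"rx": 0,"ry": 0,"rz": 0},
  {"x": 0,"y": 0,"z": 1,"rx": 0,"ry": 0,"rz": 0},
  {"x": 0,"y": 0,"z": 1,"rx": 0,"ry": 0,"rz": 0},
  {"x": 0,"y": 0,"z": 0.8,"rx": 0,"ry": 0,"rz": 0},
  {"x": 0,"y": 0,"z": 0.42,"rx": 0,"ry": 0,"rz": 0},
  {"x": 0,"y": 0,"z": 0.2,"rx": 0,"ry": 0,"rz": 0},
  {"x": 0,"y": 0,"z": 0,"rx": 0,"ry": 0,"rz": 0},
  {"x": 0,"y": 0,"z": 0,"rx": 0,"ry": 0,"rz": 0},
])

```text
clock: 35.52
tool_pos: [0.432, 0.278, 0.0061]
orientation: [179.9, 0.0, 168.0]
force: [-0.5, 0.9, -0.1]
opening: 0.0657
gripper_force: 0.0
```

Emit:
play_rows([
  {"x": 0,"y": 0,"z": 0,"rx": 0,"ry": 0,"rz": 0},
  {"x": 0,"y": 0,"z": 0,"rx": 0,"ry": 0,"rz": 0},
  {"x": 0,"y": 0,"z": 0,"rx": 0,"ry": 0,"rz": 0},
  {"x": 0,"y": 0,"z": 0,"rx": 0,"ry": 0,"rz": 0},
  {"x": 0,"y": 0,"z": 0,"rx": 0,"ry": 0,"rz": 0},
  {"x": 0,"y": 0,"z": 0,"rx": 0,"ry": 0,"rz": 0},
  {"x": 0,"y": 0,"z": 0,"rx": 0,"ry": 0,"rz": 0},
], fingers=-1)

```text
clock: 36.4
tool_pos: [0.4318, 0.2777, 0.0055]
orientation: [180.0, 0.0, 168.0]
force: [-1.1, 1.1, 0.2]
opening: 0.0214
gripper_force: 30.0
```

Emit:
play_rows([
  {"x": 0,"y": 0,"z": -0.3,"rx": 0,"ry": 0,"rz": 0},
  {"x": 0,"y": 0,"z": -0.7,"rx": 0,"ry": 0,"rz": 0},
  {"x": 0,"y": 0,"z": -1,"rx": 0,"ry": 0,"rz": 0},
  {"x": 0,"y": 0,"z": -1,"rx": 0,"ry": 0,"rz": -0.7},
  {"x": 0,"y": 0,"z": -0.6,"rx": 0,"ry": 0,"rz": -1},
  {"x": 0,"y": 0,"z": 0,"rx": 0,"ry": 0,"rz": -1},
  {"x": 0,"y": 0,"z": 0,"rx": 0,"ry": 0,"rz": 0},
  {"x": 0,"y": 0,"z": 0,"rx": 0,"ry": 0,"rz": 0},
])

```text
clock: 37.4
tool_pos: [0.4316, 0.2774, 0.0955]
orientation: [-180.0, -0.0, 178.7]
force: [-0.7, 0.2, -0.8]
opening: 0.0211
gripper_force: 30.0
```

Run:
```python
from h import *
to(.6482,.277,.096,178.9)
```

```text
t 37.4 tool [0.4316 0.2774 0.0955] [-180.    -0.   178.7] shift(mm) [-216.6    4.5   -0.6] in final frame [-216.6    3.7   -0.5] turn [-0.  -0.  -0.2]
```

Emit:
play_rows([
  {"x": -0.433,"y": 0,"z": 0,"rx": 0,"ry": 0,"rz": 0},
  {"x": -0.866,"y": 0.02,"z": 0,"rx": 0,"ry": 0,"rz": 0},
  {"x": -0.866,"y": 0.02,"z": 0,"rx": 0,"ry": 0,"rz": 0},
  {"x": -0.866,"y": 0.02,"z": 0,"rx": 0,"ry": 0,"rz": 0},
  {"x": -0.866,"y": 0.02,"z": 0,"rx": 0,"ry": 0,"rz": 0},
  {"x": -0.866,"y": 0.02,"z": 0,"rx": 0,"ry": 0,"rz": 0},
  {"x": -0.866,"y": 0.02,"z": 0,"rx": 0,"ry": 0,"rz": 0},
  {"x": -0.866,"y": 0.02,"z": 0,"rx": 0,"ry": 0,"rz": 0},
  {"x": -0.866,"y": 0.02,"z": 0,"rx": 0,"ry": 0,"rz": 0},
  {"x": -0.866,"y": 0.02,"z": 0,"rx": 0,"ry": 0,"rz": 0},
  {"x": -0.433,"y": 0,"z": 0,"rx": 0,"ry": 0,"rz": 0},
  {"x": 0,"y": 0,"z": 0,"rx": 0,"ry": 0,"rz": 0},
  {"x": 0,"y": 0,"z": 0,"rx": 0,"ry": 0,"rz": 0},
])

```text
clock: 39.02
tool_pos: [0.6477, 0.2774, 0.0952]
orientation: [-180.0, -0.0, 178.8]
force: [-0.0, -0.5, -0.2]
opening: 0.0212
gripper_force: 30.0
```

Emit:
play_rows([
  {"x": 0,"y": 0,"z": 0.6,"rx": 0,"ry": 0,"rz": 0},
  {"x": 0,"y": 0,"z": 0.8,"rx": 0,"ry": 0,"rz": 0},
  {"x": 0,"y": 0,"z": 0.8,"rx": 0,"ry": 0,"rz": 0},
  {"x": 0,"y": 0,"z": 0.6,"rx": 0,"ry": 0,"rz": 0},
  {"x": 0,"y": 0,"z": 0.4,"rx": 0,"ry": 0,"rz": 0},
  {"x": 0,"y": 0,"z": 0.2,"rx": 0,"ry": 0,"rz": 0},
  {"x": 0,"y": 0,"z": 0,"rx": 0,"ry": 0,"rz": 0},
  {"x": 0,"y": 0,"z": 0,"rx": 0,"ry": 0,"rz": 0},
])

```text
clock: 40.02
tool_pos: [0.6486, 0.2778, 0.0111]
orientation: [180.0, 0.1, 178.8]
force: [-0.4, -0.0, -1.0]
opening: 0.0209
gripper_force: 30.0
```

Emit:
play_rows([
  {"x": 0,"y": 0,"z": 0,"rx": 0,"ry": 0,"rz": 0},
  {"x": 0,"y": 0,"z": 0,"rx": 0,"ry": 0,"rz": 0},
  {"x": 0,"y": 0,"z": 0,"rx": 0,"ry": 0,"rz": 0},
  {"x": 0,"y": 0,"z": 0,"rx": 0,"ry": 0,"rz": 0},
  {"x": 0,"y": 0,"z": -0.4,"rx": 0,"ry": 0,"rz": 0},
  {"x": 0,"y": 0,"z": -0.8,"rx": 0,"ry": 0,"rz": 0},
  {"x": 0,"y": 0,"z": -1,"rx": 0,"ry": 0,"rz": 0},
  {"x": 0,"y": 0,"z": -1,"rx": 0,"ry": 0,"rz": 0},
  {"x": 0,"y": 0,"z": -1,"rx": 0,"ry": 0,"rz": 0},
  {"x": 0.8,"y": 0,"z": -1,"rx": 0,"ry": 0,"rz": 0},
  {"x": 1,"y": 0,"z": -1,"rx": 0,"ry": 0,"rz": 0},
  {"x": 1,"y": 0,"z": -1,"rx": 0,"ry": 0,"rz": 0},
  {"x": 1,"y": 0,"z": -1,"rx": 0,"ry": 0,"rz": 0},
  {"x": 1,"y": 0,"z": -1,"rx": 0,"ry": 0,"rz": 0},
  {"x": 1,"y": 0,"z": 0,"rx": 0,"ry": 0,"rz": 0},
  {"x": 1,"y": 0,"z": 0,"rx": 0,"ry": 0,"rz": 0},
  {"x": 1,"y": 0,"z": 0,"rx": 0,"ry": 0,"rz": 0},
  {"x": 0,"y": 0,"z": 0,"rx": 0,"ry": 0,"rz": 0},
  {"x": 0,"y": 0,"z": 0,"rx": 0,"ry": 0,"rz": 0},
], fingers=0)

```text
clock: 42.4
tool_pos: [0.4537, 0.2819, 0.2418]
orientation: [179.9, 0.1, 178.8]
force: [0.4, 0.1, -0.3]
opening: 0.0439
gripper_force: 0.0
```

Run:
```python
from h import *
a=cams.snapshot('top')[110:270,110:390]; b=cams.snapshot('side')[140:330,100:400]
cv2.imwrite('pics/f1.png',cv2.resize(a,None,fx=2.85,fy=2.85,interpolation=cv2.INTER_CUBIC))
cv2.imwrite('pics/f2.png',cv2.resize(b,None,fx=2.66,fy=2.66,interpolation=cv2.INTER_CUBIC))
```

```text
(no output)
```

View pics/f1.png

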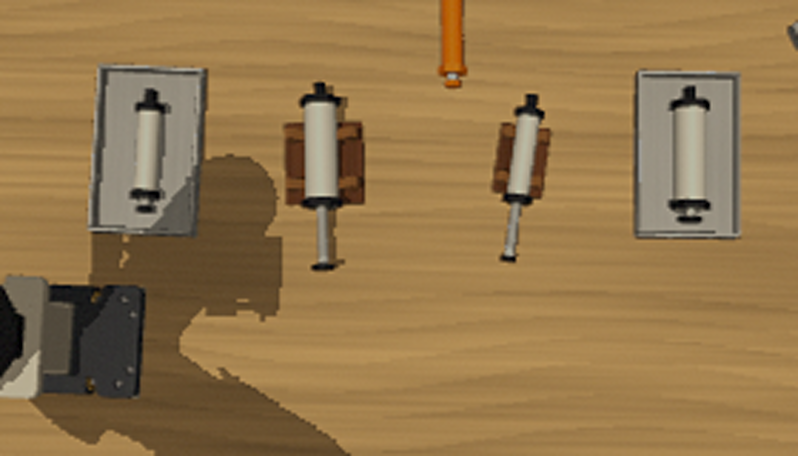

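View pics/f2.png

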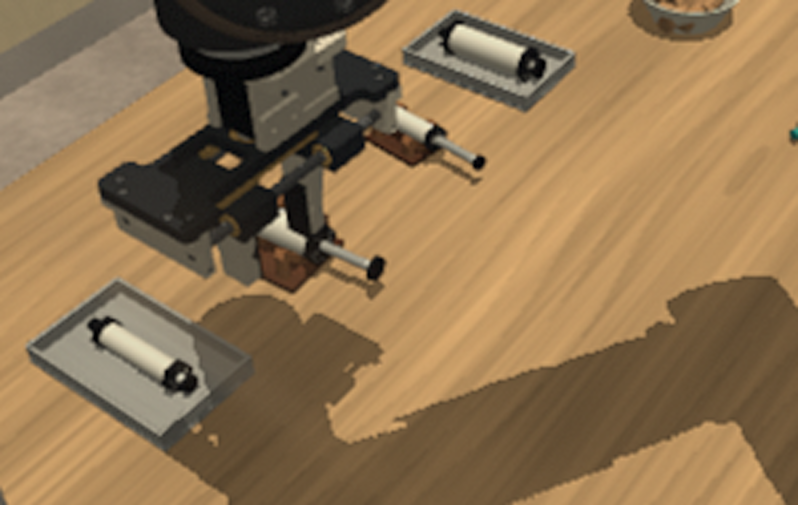

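All four are in place in both views, and the arm is clear. One numeric check of the seating before handing in.

Run:
```python
from h import *
im=cams.snapshot('top'); h=cv2.cvtColor(im,cv2.COLOR_BGR2HSV)
m=((h[...,1]<75)&(h[...,2]>105)).astype(np.uint8)*255
W=dict(wide=((205,242),.6413,.0998,1.7,.0346),narrow=((280,308),.6497,-.1006,-6.0,.0296))
for k,((a,b),x,y,w,z) in W.items():
    q=m.copy(); q[:,:a]=0; q[:,b:]=0; q[:130]=0; q[182:]=0
    c=max(cv2.findContours(q,0,cv2.CHAIN_APPROX_NONE)[0],key=cv2.contourArea)
    p=axis(onplane('top',c[:,0],z)); d=p[0]-[x,y]; r=np.radians(w)
    print(k,'along',d@[np.cos(r),np.sin(r)],'across',d@[-np.sin(r),np.cos(r)],'angle',p[1]-w,p[2])
```

```text
wide along 0.00916800978784881 across 0.001013800575755408 angle 0.058079409599304244 (91.80490112304688, 28.349016189575195)
narrow along 0.00212679791830649 across -0.00046208843165332597 angle -1.36993408203125 (80.24824523925781, 20.945575714111328)
```

Run:
```python
from plant import workorder
print(workorder.close_job())
```

```text
the job is handed in; nothing more can be done
None
```

The job is handed in at about 42.6 s on the robot's clock (no verdict was returned): the big full sampler is in the wide cradle and the small full in the narrow one, plungers still out, within about 9 mm along and 1 mm across by the top camera; each empty sampler lies in its own dish, and the arm is clear.

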